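# Reset the tripped cutout of a tube warmer

### The arm

A 6-joint arm with a two-finger parallel gripper is mounted at the origin on a cart in front of the work surface, level with it; the furniture and walls round the work are solid. World frame = base frame: x ahead of the robot, y to its left, z up, the work surface at z = 0. Lengths are in mm, angles in rad, forces in N, time in s.
With the tool pointing down it reaches from about 350 to 775 mm from the base axis. Payload 7.3 kg.
Tool frame: the origin (TCP) lies on the centre line of the jaws, within the pads' length; the fingertips stand finger_overhang ahead of it and the grasp point (between the pads) lies 8 mm behind it (finger_overhang is the distance from the TCP to the fingertips, in mm); z points along the fingers, y is the line along which they close (so a half turn about z gives the same grasp; the last joint's range is limited). The gripper opens to 92 mm and grips with 3 to 60 N. Pads are 19 mm wide; open, the fingers measure 130 mm over their backs; the gripper's body (75 mm by 190 mm) begins 47 mm behind the grasp point.
Start: joints at [1.131, 0.342, 1.524, -0, 1.275, -0.146], TCP at [152.02, 502.527, 237.741] pointing down, gripper open.
Joint ranges: [-2.53, 2.53], [-0.77, 2.02], [0.04, 2.7], [-1, 4.14], [0.28, 2.66], [-3.11, 3.11]. Speed limits (rad/s): [2.57, 2.57, 3.14, 3.14, 3.14, 3.14].

### API

Orientations are given as [roll, pitch, yaw] about the fixed x, y, z axes, in that order (R = Rz(yaw) Ry(pitch) Rx(roll)).
In Python, from plant import get_obs, capture, close_job, finger_overhang gives the robot as it stands.
- The arm moves only by the shell command python3 -m inch 'ROWS'. ROWS is JSON, one flat list of numbers, 7 for each row, row after row: the turn, a rotation vector about the tool's x, y, z scaled (see below), then the shift along the tool's x, y, z scaled (see below), then the closure, from -1 (fully open) to 1 (shut). In form: [ax, ay, az, tx, ty, tz, gripper, ax, ay, az, tx, ty, tz, gripper, ...]. A call has 1 to 10 rows; each row shifts and turns the commanded pose from where the row before left it, along the tool's axes as they then stand; what a row does not reach is not made up. The controller multiplies each number of a shift by 0.8 m and each number of a turn by 1.5 rad. A row lasts 1/12 s, in which the tool goes at most 41.7 mm and 7.16 degrees, less where a joint would pass 70% of its speed; a pose out of reach is approached as far as the arm can. A call with a number of a shift or a turn outside -1 to 1 is refused whole. A call with a gripper value outside its range is refused whole. The fingers move at their own pace and stop on an object; the grip force is fixed at half the most. Time passes only in rows, so rows that do not move let the fingers close. It gives the time, the measured TCP pose, the force, the opening and the grip force at its end, in the units of the state.
- get_obs(): the state, without advancing time (a new reading comes with each control period).
- capture(name): name is "side" or "top"; returns a dict with "image" (480x640x3 uint8, red, green, blue), "mtx" (3x3 intrinsics, pixels), "distortion" ([k1, k2, p1, p2, k3] as OpenCV has them; the pictures are not rectified), "pose" (4x4, takes a point from camera to world coordinates). Camera axes: x right, y up, looking along -z (the intrinsics and any distortion apply to the point x, -y, -z); pixel columns grow to the right and rows downward; lengths in mm; the calibration is good to about 2 mm. A picture is of the moment at which its call begins. There is no depth.
- close_job(): hands the job in; it is judged then, once.
The state is a dict: "time": time; "joint_positions": joint angles; "dq": joint speeds; "tau": joint torques, N m; "tool_pos": TCP position; "tcp_rot": TCP orientation; "contact_force": force on the tool from outside, world axes, zero at the start; "moment": the same for the moment, N m; "grip_width": finger opening in mm; "finger_force": force on a finger pad.
Only numpy, scipy, OpenCV 4.12 (cv2) and the standard library are available. Lean on these libraries where they do the work, as an engineer would, in place of code of your own. Each camera call takes 0.05 s, during which the arm holds its last target. There are 200 camera calls.

### The job

The dry-block tube warmer has tripped its over-temperature cutout. With a fingertip push the round swivel cover by its thumb knob right off the well on the deck, reach into the well and press the sunken reset key down until it snaps home and stays down, then push the cover back so that it covers the whole well again, and draw clear. Nothing is to be picked up: do not shove the warmer along, keep off the keypad on its sloping front, and leave the tubes and everything else where they are.

Things in the scene. Friction and masses are not known exactly. Their poses are not given: they have to be found in the camera images.
- warmer: dry-block tube warmer, white case 135 (x) by 220 (y) by 94 mm, about 3 kg, standing loose on rubber feet. Origin: at table height, near the middle of its footprint (the case runs from x -75 to +60, y -110 to +110 mm); x points from its sloping front panel to its back, y to its left, z up. Left of y +22 mm stands an aluminium block, top 114 mm high, with six tube pockets; right of it is the flat grey service deck, top 94 mm high, with the well and its cover.
- well_mouth (a point): centre of the mouth of the round well, level with the deck (94 mm above the table), at x -5, y -45 mm of the warmer. The well is 46 mm wide with a 2 mm chamfer and is 33 mm deep; the reset key stands in its middle.
- key_top (a point): centre of the top face of the sunken reset key, a pale round key 25 mm wide in the middle of the dark well: 16 mm below the deck while tripped, 22 mm below it when reset. It moves straight down.
- reset_key (a joint): travel of the reset key in m: 0 tripped (out), 0.006 fully home. Snap action: it pushes back with up to 3.5 N at the start, less and less towards half stroke; past half stroke it snaps home to its stop by itself and stays there; let go earlier it comes back out.
- cover (a joint): angle of the swivel cover in rad about an upright pivot: 0 when its disc is centred on the well; it grows as the cover swings to the warmer's right (-y; anticlockwise seen from above), stops at -0.12 and 2.1. The well is fully covered below about 0.15 and fully clear from about 1.3. It has no spring and stays where it is pushed (friction about 0.5 N at the knob).
- cover_pivot (a point): pivot of the swivel cover, at x +40, y -45 mm of the warmer, 98.5 mm above the table (the top of the cover plate). From here the cover plate reaches towards the front when closed: a steel disc of radius 31 mm centred 45 mm from the pivot, 3 mm thick, its top 98.5 mm above the table.
- cover_knob (a point): middle of the thumb knob on the cover, a dark upright round peg 12.4 mm wide and 18 mm tall (98.5 to 116.5 mm above the table; this point is at 107.5 mm), 66 mm from the pivot on the line from the pivot through the disc's centre.
- keypad: flat pad with three square pale keys on the sloping front panel, right half, 82 by 30 mm; its origin is the pad's centre, about 77 mm above the table at x -60, y -52 mm of the warmer; not to be pressed.
- tube_0: capped tube, 20 mm wide and 108 mm long, standing in a pocket of the block, its cap 172 mm above the table; origin at its foot; leave alone
- tube_2: another capped tube in the block, the same size; origin at its foot; leave alone
- tube_3: another capped tube in the block, the same size; origin at its foot; leave alone
- culture_dish: small round dish, 57 mm wide and 16 mm tall, right of the warmer; leave alone
- brown_bottle: small brown bottle, 33 mm wide and 63 mm tall, left of the warmer; leave alone
- marker: pen, 135 mm long, lying left of the warmer; leave alone
- bench_timer: square bench timer, 62 by 62 by 19 mm, right of the warmer; leave alone

How it is judged (in metres and radians):
On the way, in this order (a step that is already met when the one before it is completed fails the run):
1. the cover is swung off the well, the key still out (value of joint cover above 1.2 rad and value of joint reset_key below 0.002 m), for 0.1 s.
2. the reset key is pressed home through the open well (value of joint reset_key above 0.005 m and value of joint cover above 1 rad), for 0.2 s.
At the end, for the whole second after the job is handed in: the reset key stays home (more than 5 of its 6 mm down), the cover is back over the whole well (joint below 0.15 rad), the warmer stands upright within 12 mm of where it stood (value of joint cover below 0.15 rad and value of joint reset_key above 0.005 m and distance of warmer from where it was at the start of the episode below 0.012 m and angle between warmer's own z axis and vertical below 0.05 rad); the robot touches nothing.
It fails at once if the warmer is shoved or lifted more than 12 mm (distance of warmer from where it was at the start of the episode above 0.012 m).
It fails at once if the keypad is pressed (contact force between any of the arm, the fingers and keypad above 1 N).
It fails at once if a bystander is moved, lifted or knocked (more than 20 mm) (distance of any of tube_0, tube_2, tube_3, culture_dish, brown_bottle, marker, bench_timer from where it was at the start of the episode above 0.02 m).
It also fails if it takes over 61 s, if anything falls off the work surface, if the arm or the gripper's body presses on something with over 40 N, if the wrist force passes 120 N, or if a joint passes its speed limit or range.

## Working session

There is one attempt and no reset: what is moved stays moved. The work goes in short steps, Python scripts to look and compute and a shell command to move; the robot and the scene stay as the last step left them, time stands still between calls to the robot, and variables do not carry over. Pictures are saved under pics/ and viewed, at most 10 in all, crops included, and the job is handed in when it is done.

```bash
ls; mkdir -p pics
python3 - <<'E'
from plant import *
import cv2,numpy as np
o=get_obs();print(o, finger_overhang)
for n in("side","top"):
    c=capture(n);cv2.imwrite(f"pics/{n}0.png",c["image"][:,:,::-1]);print(n,c["mtx"].tolist(),c["distortion"],np.round(c["pose"],3).tolist())
E
```

```text
pics
{'time': 0.0, 'joint_positions': array([ 1.13102759e+00,  3.42752085e-01,  1.52499950e+00, -1.52117373e-05,
        1.27538091e+00, -1.46000576e-01]), 'dq': array([ 0.00060429, -0.00031038, -0.00040726,  0.00144916,  0.00054446,
        0.00080893]), 'tau': array([-5.43943825e-04, -4.31248355e+01, -2.44217777e+01,  7.19388644e-02,
        5.59698092e-02, -1.19373485e-04]), 'tool_pos': array([151.84036064, 502.16849379, 237.03581529]), 'tcp_rot': array([-3.14006708e+00, -2.09628929e-04,  2.84782877e+00]), 'contact_force': array([ 0.70401774, -0.43544971,  0.53162523]), 'moment': array([ 0.00963976,  0.01166527, -0.0172839 ]), 'finger_force': 0.0, 'grip_width': 91.8475392751726} 11.0
side [[459.21233244456977, 0.0, 312.99508410548265], [0.0, 459.21233244456977, 232.3642099497253], [0.0, 0.0, 1.0]] [0.0130582 0.        0.        0.        0.       ] [[-0.934, 0.175, -0.311, 212.96], [-0.357, -0.437, 0.826, 956.956], [0.009, 0.882, 0.47, 487.911], [0.0, 0.0, 0.0, 1.0]]
top [[515.2963629295908, 0.0, 317.9205582391915], [0.0, 515.2963629295908, 237.63520842986227], [0.0, 0.0, 1.0]] [-0.10207159  0.          0.          0.          0.        ] [[-0.177, 0.964, -0.197, 328.017], [-0.984, -0.172, 0.04, 278.576], [0.005, 0.201, 0.98, 924.788], [0.0, 0.0, 0.0, 1.0]]
```

View pics/side0.png

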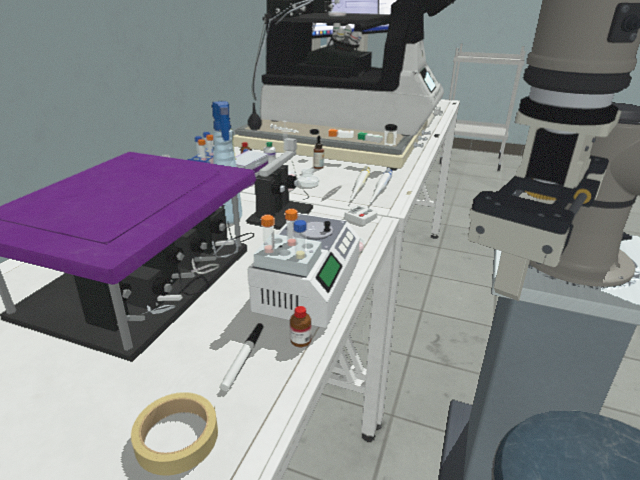

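View pics/top0.png

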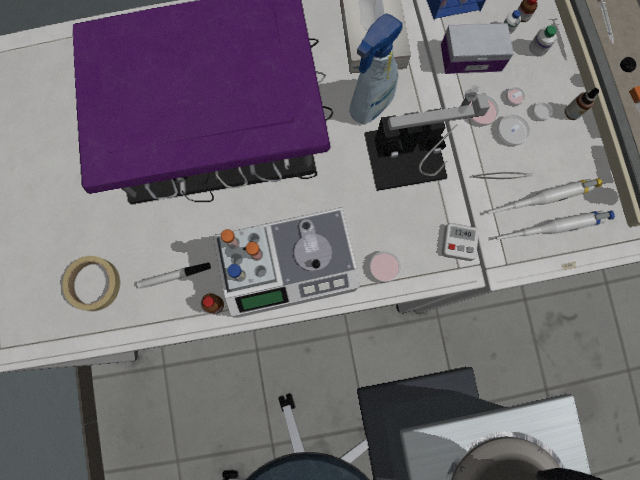

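The side view shows the warmer's deck with the knob near (327,226). In the top view the cover disc is near (312,252), the knob at (316,264) and the pivot at (306,228). I'll enlarge both views for accurate pixels.

```bash
cat > h.py <<'E'
import numpy as np,cv2
from plant import *
def ray(c,uv):
    p=cv2.undistortPoints(np.array([[uv]],float),c["mtx"],np.array(c["distortion"]))[0,0]
    T=np.array(c["pose"]);return T[:3,3],T[:3,:3]@np.array([p[0],-p[1],-1])
def plane(c,uv,z):
    o,d=ray(c,uv);return o+d*(z-o[2])/d[2]
def two(c1,p1,c2,p2):
    o1,d1=ray(c1,p1);o2,d2=ray(c2,p2)
    s=np.linalg.lstsq(np.c_[d1,-d2],o2-o1,rcond=None)[0]
    a,b=o1+d1*s[0],o2+d2*s[1];return (a+b)/2,np.linalg.norm(a-b)
def proj(c,P):
    T=np.linalg.inv(c["pose"]);q=T[:3,:3]@np.array(P,float)+T[:3,3]
    return cv2.projectPoints(np.array([[q[0],-q[1],-q[2]]]),np.zeros(3),np.zeros(3),c["mtx"],np.array(c["distortion"]))[0].ravel()
E
python3 - <<'E'
from h import *
a=cv2.imread("pics/side0.png")[195:325,240:370];b=cv2.imread("pics/top0.png")[200:325,210:370]
A=cv2.resize(a,None,fx=3,fy=3,interpolation=2);B=cv2.resize(b,None,fx=2.5,fy=2.5,interpolation=2)
B=cv2.resize(b,(400,312),interpolation=2)
o=np.zeros((390,790,3),np.uint8);o[:,:390]=A;o[:312,390:]=B;cv2.imwrite("pics/crop0.png",o)
E
```

```text
(no output)
```

View pics/crop0.png

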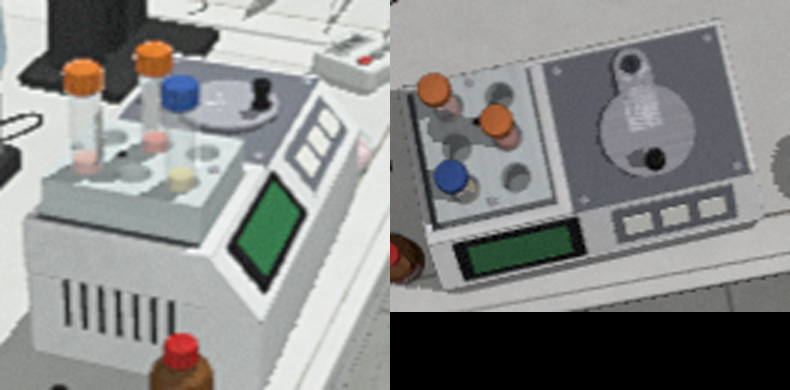

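The crop shows, in full-image pixels: pivot (306,226), disc centre (312.4,251.6), knob top (316,263) in the top view, and knob top (327,223) in the side view. The cover is closed.

Run:
```python
from h import *
s,t=capture("side"),capture("top")
f=lambda x,y:((x-390)/2.5+210,y/2.5+200)
K,e=two(t,f(655,157),s,(240+261/3,195+82/3));print("knob top 2view",K.round(1),e.round(1))
k=plane(t,f(655,157),116.5);p=plane(t,f(630,63),100);d=plane(t,f(647,129),98.5)
print("knob",k,"pivot",p,"disc",d)
print(np.linalg.norm((k-p)[:2]),np.linalg.norm((d-p)[:2]))
a=plane(t,f(545,64),94);b=plane(t,f(714,23),94);print("deck back edge yaw",a,b,np.arctan2(*(a-b)[:2])*-1)
c=plane(t,f(747,182),94);print("right edge",b,c)
print("knob dir",np.arctan2(*(p-k)[1::-1]))
# tubes caps and others
for n,q,z in(("cap_o1",(433,88),172),("cap_o2",(497,119),172),("cap_b",(450,176),172)):print(n,plane(t,f(*q),z).round(0))
```

```text
knob top 2view [451.2 255.2 113.9] 0.7
knob [451.14338661 255.4087189  116.5       ] pivot [517.98813549 260.09567807 100.        ] disc [472.95087729 256.7698749   98.5       ]
67.0088653781273 45.15988920061615
deck back edge yaw [528.61432845 315.46191489  94.        ] [536.4716525  200.15200805  94.        ] 0.06803575710769233
right edge [536.4716525  200.15200805  94.        ] [427.82973108 198.79515473  94.        ]
knob dir 0.0700025182439748
cap_o1 [507. 380. 172.]
cap_o2 [482. 345. 172.]
cap_b [453. 378. 172.]
```

Run:
```python
from h import *
s,t=capture("side"),capture("top")
print("shelf corner",two(t,(327,150),s,(256,172)))
print("shelf corner2",two(t,(84,188),s,(125,271)))
print("arm end",two(t,(485,97),s,(292,155)))
print("base",[plane(t,q,20).round(0) for q in((373,188),(445,180))])
print("post",[plane(t,q,z).round(0) for q in((385,155),(440,140)) for z in(60,150)])
for q in((385,265),(461,240)):print(plane(t,q,15).round(0))
```

```text
shelf corner (array([614.28657171, 209.04118505, 170.75890325]), np.float64(0.499651618800962))
shelf corner2 (array([613.2393191 , 586.33237252, 172.94386234]), np.float64(15.497331952036863))
arm end (array([678.44101968, -90.07367426, 107.33581485]), np.float64(20.07791150056264))
base [array([584., 125.,  20.]), array([576., -10.,  20.])]
post [array([629.,  99.,  60.]), array([598., 117., 150.]), array([640.,  -6.,  60.]), array([608.,  24., 150.])]
[441. 132.  15.]
[461. -14.  15.]
```

```bash
python3 -m inch '[0,0,0.083,0,0,0,-1,0,0,0.083,0,0,0,-1,0,0,0.083,0,0,0,-1,0,0,0.083,0,0,0,-1,0,0,0.083,0,0,0,-1,0,0,0.083,0,0,0,-1,0,0,0.083,0,0,0,-1,0,0,0.083,0,0,0,-1,0,0,0.083,0,0,0,-1,0,0,0.083,0,0,0,-1]' && python3 -m inch '[0,0,0.021,0,0,0,-1,0.071,0,0,0,0,0,-1,0.071,0,0,0,0,0,-1,0.071,0,0,0,0,0,-1,0,0,0,0,0,0,-1,0,0,0,0,0,0,-1]'
cat >> h.py <<'E'
from scipy.spatial.transform import Rotation as Ro
def st():
    o=get_obs();R=Ro.from_euler("xyz",o["tcp_rot"]).as_matrix();return o,R,np.array(o["tool_pos"])
def go(*targets):
    "targets: world places of low finger tip (centre x,y; lowest corner z)"
    o,R,p=st()
    cur=p+R@[0,55.5,11];cur[2]=(p+R@[0,65,11])[2]
    print("t",round(o["time"],1),"finger",cur.round(1),"F",np.round(o["contact_force"],1),"rpy",np.round(o["tcp_rot"],3))
    for g in targets:
        d=np.array(g,float)-cur;n=int(np.ceil(np.linalg.norm(d)/40));print("to",g,"shift total",(R.T@d/800).round(4),"min rows",n,"per row",(R.T@d/800/n).round(4));cur=np.array(g,float)
E
python3 -c "
from h import *
go((452,281,190),(452,281,103))"
```

```text
time: 1.13
tool_pos: [152.0, 502.5, 237.7]
tcp_rot: [-3.142, 0.0, 1.597]
contact_force: [-0.5, -0.0, -0.2]
grip_width: 92.1
finger_force: 0.0
time: 1.63
tool_pos: [153.3, 502.2, 236.9]
tcp_rot: [-2.823, 0.001, 1.569]
contact_force: [0.3, -0.2, 0.8]
grip_width: 91.9
finger_force: 0.0
t 1.6 finger [202.5 502.1 206.1] F [ 0.3 -0.2  0.8] rpy [-2.823e+00  1.000e-03  1.569e+00]
to (452, 281, 190) shift total [-0.2757  0.3031 -0.0783] min rows 9 per row [-0.0306  0.0337 -0.0087]
to (452, 281, 103) shift total [0.0002 0.034  0.1033] min rows 3 per row [0.0001 0.0113 0.0344]
```

```bash
python3 -m inch '[0,0,0,-0.0306,0.0337,-0.0087,-1,0,0,0,-0.0306,0.0337,-0.0087,-1,0,0,0,-0.0306,0.0337,-0.0087,-1,0,0,0,-0.0306,0.0337,-0.0087,-1,0,0,0,-0.0306,0.0337,-0.0087,-1,0,0,0,-0.0306,0.0337,-0.0087,-1,0,0,0,-0.0306,0.0337,-0.0087,-1,0,0,0,-0.0306,0.0337,-0.0087,-1,0,0,0,-0.0306,0.0337,-0.0087,-1,0,0,0,0,0,0,-1]'
python3 - <<'E'
from h import *
go((452,281,125),(452,281,103))
a,b=capture("side")["image"][130:330,220:420],capture("top")["image"][180:330,190:390]
o=np.zeros((400,800,3),np.uint8);o[:,:400]=cv2.resize(a,(400,400));o[:300,400:]=cv2.resize(b,(400,300));cv2.imwrite("pics/c1.png",o[:,:,::-1])
E
```

```text
time: 2.47
tool_pos: [405.9, 279.0, 220.6]
tcp_rot: [-2.827, 0.003, 1.568]
contact_force: [0.5, -0.5, 0.0]
grip_width: 91.8
finger_force: 0.0
t 2.5 finger [455.3 278.7 190. ] F [ 0.5 -0.5  0. ] rpy [-2.827  0.003  1.568]
to (452, 281, 125) shift total [0.0031 0.0213 0.0786] min rows 2 per row [0.0015 0.0106 0.0393]
to (452, 281, 103) shift total [0.0001 0.0085 0.0261] min rows 1 per row [0.0001 0.0085 0.0261]
```

View pics/c1.png

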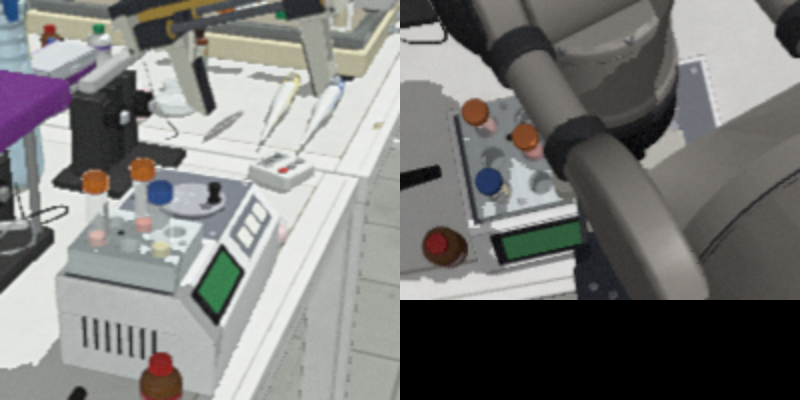

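The side view shows the low finger's tip at about full-image (322,185), above the cover and clear of the tubes. The arm hides the cover in the top view. Next I descend beside the knob.

```bash
python3 -m inch '[0,0,0,0.0015,0.0106,0.0393,-1,0,0,0,0.0015,0.0106,0.0393,-1,0,0,0,0,0.0042,0.013,-1,0,0,0,0,0.0042,0.013,-1,0,0,0,0,0,0,-1,0,0,0,0,0,0,-1]'
python3 - <<'E'
from h import *
go((452,268,103))
o,R,p=st();s=capture("side")
for q in([9.5,65,11],[9.5,46,11]):P=p+R@q;print(P.round(1),proj(s,P).round(1))
cv2.imwrite("pics/c2.png",cv2.resize(s["image"][180:280,270:390],(720,600),interpolation=2)[:,:,::-1])
E
```

```text
time: 3.07
tool_pos: [398.4, 285.4, 134.9]
tcp_rot: [-2.823, -0.0, 1.572]
contact_force: [0.1, -0.4, -0.1]
grip_width: 91.8
finger_force: 0.0
t 3.1 finger [447.6 285.5 104.1] F [ 0.1 -0.4 -0.1] rpy [-2.823 -0.     1.572]
to (452, 268, 103) shift total [-0.0219  0.0056 -0.0004] min rows 1 per row [-0.0219  0.0056 -0.0004]
[456.6 295.  104.1] [316.2 236.3]
[438.6 295.  110.1] [326.  235.1]
```

View pics/c2.png

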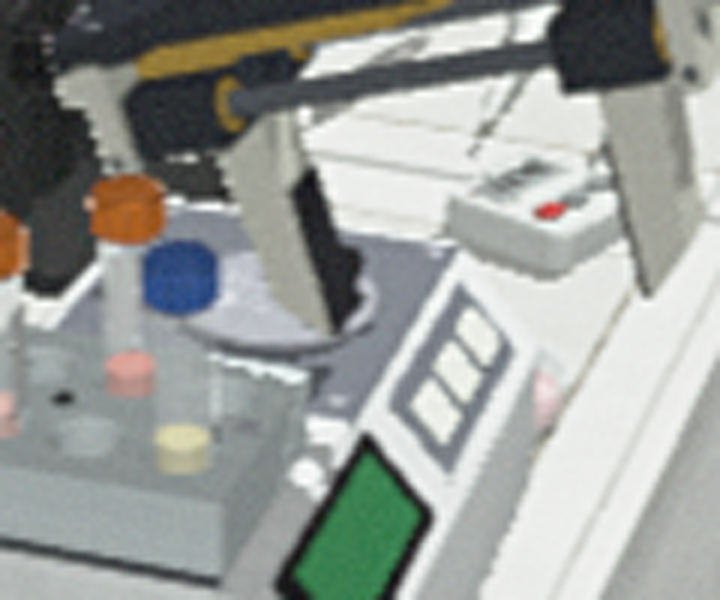

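The picture shows the low finger's tip between the blue cap and the knob, at crop (335,332). It is slimmer than modelled, about 10 mm thick. Next is the opening arc.

```bash
cat >> h.py <<'E'
def knob(a):return np.array([518-66*np.cos(a),260-66*np.sin(a)])
def arc(angs,sgn,z):
    o,R,p=st();cur=p+R@[0,55.5,11];cur[2]=(p+R@[0,65,11])[2];print("t",o["time"],cur.round(1),"F",np.round(o["contact_force"],1))
    for th in angs:
        a=th+.07;t=np.array([np.sin(a),-np.cos(a)])*sgn
        D=min(8/max(abs(t[0]),1e-6),9.5/max(abs(t[1]),1e-6))+6.2
        g=np.r_[knob(a)-t*D+[2,0],z];print(round(th,2),g.round(0),(R.T@(g-cur)/800).round(4));cur=g
E
python3 -c "
from h import *
arc(np.linspace(0,1.45,13),1,101.5)"
```

```text
t 3.1167 [448.1 285.5 104.6] F [ 0.3 -0.4 -0.2]
0.0 [453. 271. 102.] [-0.0181  0.0071  0.0018]
0.12 [452. 263. 102.] [-0.01   -0.0011  0.0003]
0.24 [452. 255. 102.] [-0.0099  0.     -0.    ]
0.36 [453. 247. 102.] [-0.0096  0.001  -0.0003]
0.48 [455. 240. 102.] [-0.0092  0.0019 -0.0006]
0.6 [457. 233. 102.] [-0.0087  0.0027 -0.0009]
0.72 [461. 225. 102.] [-0.0101  0.0052 -0.0017]
0.85 [467. 218. 102.] [-0.0094  0.0065 -0.0022]
0.97 [473. 211. 102.] [-0.0081  0.0073 -0.0024]
1.09 [480. 206. 102.] [-0.0069  0.008  -0.0026]
1.21 [487. 201. 102.] [-0.0057  0.0086 -0.0028]
1.33 [495. 197. 102.] [-0.0045  0.009  -0.003 ]
1.45 [502. 195. 102.] [-0.0033  0.0093 -0.0031]
```

```bash
python3 -m inch '[0,0,0,-0.018,0.007,0.002,-1,0,0,0,0,0,0,-1,0,0,0,-0.01,-0.001,0,-1,0,0,0,-0.01,0,0,-1,0,0,0,-0.0096,0.001,-0.0003,-1,0,0,0,-0.0092,0.0019,-0.0006,-1,0,0,0,0,0,0,-1,0,0,0,0,0,0,-1]'
python3 - <<'E'
from h import *
arc(np.linspace(.6,1.45,8),1,101.5)
s=capture("side")
cv2.imwrite("pics/c3.png",cv2.resize(s["image"][180:280,270:390],(720,600),interpolation=2)[:,:,::-1])
E
```

```text
time: 3.78
tool_pos: [404.8, 238.7, 131.1]
tcp_rot: [-2.822, 0.0, 1.57]
contact_force: [-0.7, -1.0, -1.0]
grip_width: 91.5
finger_force: 0.0
t 3.7833 [454.  238.7 100.2] F [-0.7 -1.  -1. ]
0.6 [457. 233. 102.] [-0.0066  0.0029 -0.0026]
0.72 [461. 225. 102.] [-0.0101  0.0051 -0.0017]
0.84 [467. 218. 102.] [-0.0094  0.0066 -0.0022]
0.96 [473. 211. 102.] [-0.0082  0.0074 -0.0024]
1.09 [480. 206. 102.] [-0.007   0.008  -0.0027]
1.21 [487. 201. 102.] [-0.0057  0.0086 -0.0029]
1.33 [495. 197. 102.] [-0.0045  0.009  -0.003 ]
1.45 [502. 195. 102.] [-0.0033  0.0093 -0.0031]
```

View pics/c3.png

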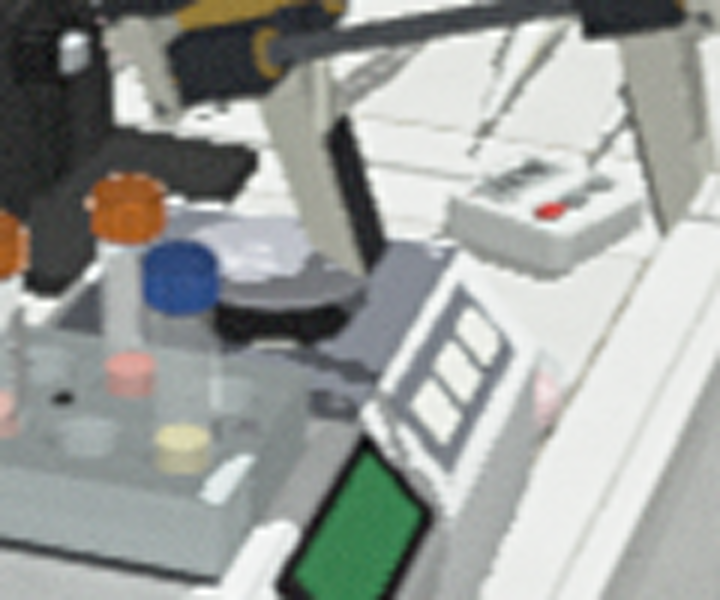

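The cover is swinging: the dark well now shows at crop (280,325), and the finger is behind the hidden knob. I'll continue the arc.

```bash
python3 -m inch '[0,0,0,-0.0066,0.0029,-0.0026,-1,0,0,0,-0.01,0.005,-0.0017,-1,0,0,0,-0.0094,0.0066,-0.0022,-1,0,0,0,-0.0082,0.0074,-0.0024,-1,0,0,0,-0.007,0.008,-0.0027,-1,0,0,0,-0.0057,0.0086,-0.0029,-1,0,0,0,-0.0045,0.009,-0.003,-1,0,0,0,-0.0033,0.0093,-0.0031,-1,0,0,0,0,0,0,-1,0,0,0,0,0,0,-1]'
python3 - <<'E'
from h import *
go((485,197,102),(485,197,140),(480,257,140))
s=capture("side")
cv2.imwrite("pics/c4.png",cv2.resize(s["image"][180:280,270:390],(720,600),interpolation=2)[:,:,::-1])
E
```

```text
time: 4.67
tool_pos: [453.7, 195.4, 132.2]
tcp_rot: [-2.822, 0.0, 1.571]
contact_force: [-0.1, -0.0, -0.8]
grip_width: 91.6
finger_force: 0.0
t 4.7 finger [503.  195.4 101.3] F [-0.1 -0.  -0.8] rpy [-2.822  0.     1.571]
to (485, 197, 102) shift total [ 0.002  -0.0216  0.0062] min rows 1 per row [ 0.002  -0.0216  0.0062]
to (485, 197, 140) shift total [-0.     -0.0149 -0.0451] min rows 1 per row [-0.     -0.0149 -0.0451]
to (480, 257, 140) shift total [ 0.075  -0.0059  0.002 ] min rows 2 per row [ 0.0375 -0.003   0.001 ]
```

View pics/c4.png

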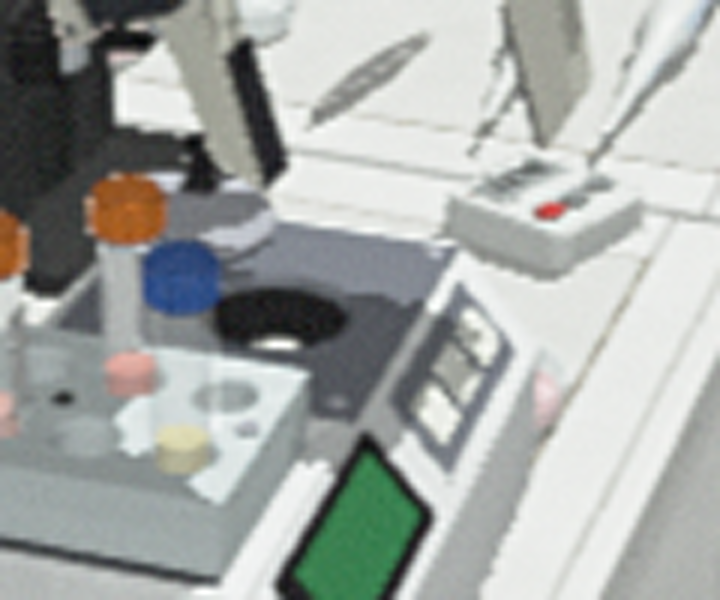

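The well is fully open, with its mouth centre at crop (282,318). The knob is at crop (200,165), with the cover well to the right. I'll check the well centre and lift off.

```bash
python3 -m inch '[0,0,0,0.001,-0.011,0.003,-1,0,0,0,0,-0.015,-0.045,-1,0,0,0,0.0375,0,0,-1,0,0,0,0.0375,0,0,-1,0,0,0,0,0,0,-1,0,0,0,0,0,0,-1]'
python3 - <<'E'
from h import *
s=capture("side")
f=lambda x,y:(270+x/6,180+y/6)
w=plane(s,f(282,318),94);print("well",w);k=plane(s,f(200,165),112);print("knob",k,np.arctan2(260-k[1],518-k[0])-.07)
go((476,257,100),(476,257,79),(476,257,69))
im=s["image"];h=im[205:250,290:345].copy()
cv2.imwrite("pics/c5.png",cv2.resize(im[180:280,270:390],(720,600),interpolation=2)[:,:,::-1])
E
```

```text
time: 5.22
tool_pos: [442.7, 257.4, 170.8]
tcp_rot: [-2.822, 0.0, 1.574]
contact_force: [0.3, -1.6, -0.4]
grip_width: 91.4
finger_force: 0.0
well [466.08135822 265.22016939  94.        ]
knob [515.71823522 208.64917049 112.        ] 1.4563907187272072
t 5.3 finger [492.1 256.6 139.8] F [-0.4 -0.1  0.4] rpy [-2.821e+00  1.000e-03  1.573e+00]
to (476, 257, 100) shift total [ 0.0006 -0.0035  0.0536] min rows 2 per row [ 0.0003 -0.0017  0.0268]
to (476, 257, 79) shift total [0.     0.0083 0.0249] min rows 1 per row [0.     0.0083 0.0249]
to (476, 257, 69) shift total [0.     0.0039 0.0119] min rows 1 per row [0.     0.0039 0.0119]
```

View pics/c5.png

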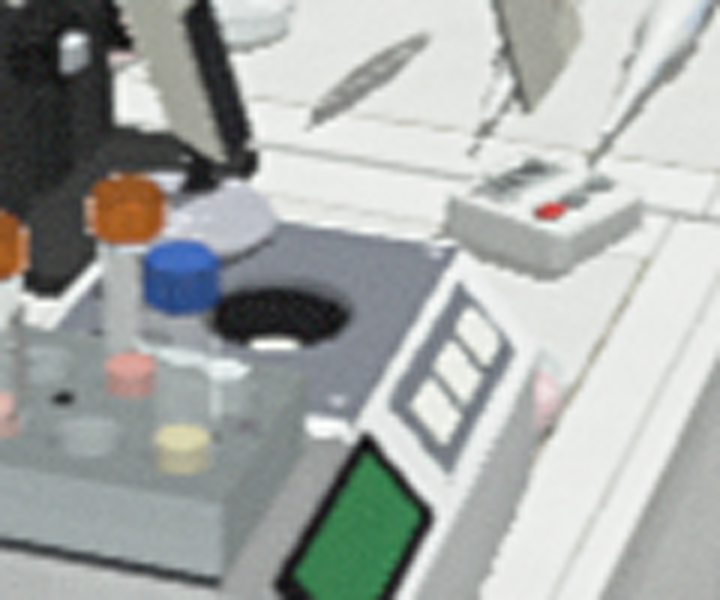

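The finger has lifted clear and the well is unobstructed. Its rim spans crop columns 212–350 and rows 287–348. The two estimates of its centre differ by about 10 mm, so I'll check by projecting the rim.

Run:
```python
from h import *
s=capture("side");t=capture("top")
for c in((473,257),(470,261),(466,265)):
  q=np.array([proj(s,(c[0]+23*np.cos(a),c[1]+23*np.sin(a),94)) for a in np.linspace(0,6.28,40)])
  q=(q-[270,180])*6;print(c,"cols",q[:,0].min().round(),q[:,0].max().round(),"rows",q[:,1].min().round(),q[:,1].max().round())
im=s["image"][222:245,300:335].astype(int).sum(2)
m=(im<170).astype(np.uint8);n,l,st_,ce=cv2.connectedComponentsWithStats(m);i=1+np.argmax(st_[1:,4]);print(st_[i],ce[i]+[300,222])
# deck corner screws / top-view visibility
b=t["image"][200:330,210:370];cv2.imwrite("pics/c6.png",cv2.resize(b,(640,520),interpolation=2)[:,:,::-1])
```

```text
(473, 257) cols 195.0 345.0 rows 268.0 338.0
(470, 261) cols 199.0 350.0 rows 275.0 346.0
(466, 265) cols 207.0 358.0 rows 283.0 354.0
[  6   6  22   9 153] [315.94117647 232.07189542]
```

View pics/c6.png

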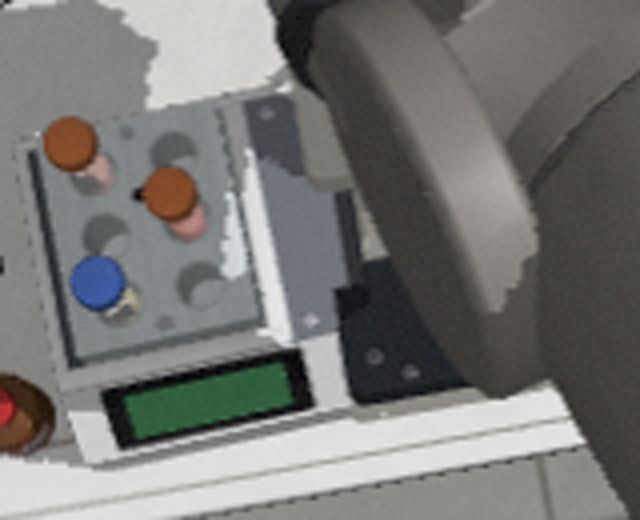

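The top view shows the arm hiding the well, so no new measurement from there. The side rim fits best near (469,262), and the mean of the two cameras is (471,260). I'll go down in the middle and watch the force.

```bash
python3 -c "
from h import *
go((473,260,100),(473,260,80),(473,260,74))"
```

```text
t 5.4 finger [492.6 255.7 139.8] F [ 0.3 -0.  -0.1] rpy [-2.821e+00  1.000e-03  1.571e+00]
to (473, 260, 100) shift total [ 0.0054 -0.0076  0.0549] min rows 2 per row [ 0.0027 -0.0038  0.0275]
to (473, 260, 80) shift total [0.     0.0079 0.0237] min rows 1 per row [0.     0.0079 0.0237]
to (473, 260, 74) shift total [0.     0.0024 0.0071] min rows 1 per row [0.     0.0024 0.0071]
```

```bash
python3 -m inch '[0,0,0,0.0027,-0.0038,0.0275,-1,0,0,0,0.0027,-0.0038,0.0275,-1,0,0,0,0,0,0,-1,0,0,0,0,0,0,-1]' && python3 -c "
from h import *
go((473,260,80))
o,R,p=st();s=capture('side')
for q in([9.5,46,11],[9.5,56,11]):print(((proj(s,p+R@q)-[270,180])*6).round())
cv2.imwrite('pics/c7.png',cv2.resize(s['image'][180:280,270:390],(720,600),interpolation=2)[:,:,::-1])"
```

```text
time: 5.7
tool_pos: [423.9, 259.9, 130.8]
tcp_rot: [-2.82, 0.001, 1.571]
contact_force: [0.0, 0.2, -0.0]
grip_width: 92.1
finger_force: 0.0
t 5.7 finger [473.  259.8  99.8] F [ 0.   0.2 -0. ] rpy [-2.820e+00  1.000e-03  1.571e+00]
to (473, 260, 80) shift total [0.0002 0.0078 0.0235] min rows 1 per row [0.0002 0.0078 0.0235]
[284. 291.]
[254. 294.]
```

View pics/c7.png

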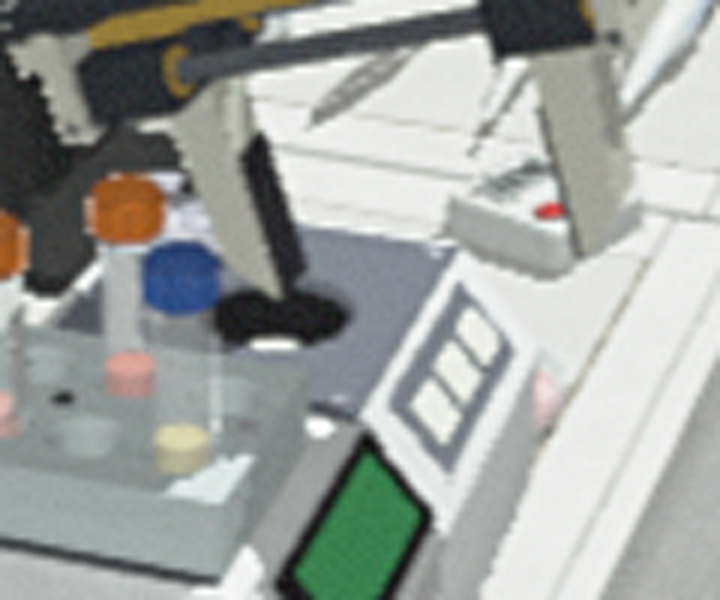

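The tip is directly above the well, at crop (280,293), and centred left to right. I'll go down in steps.

```bash
python3 -m inch '[0,0,0,0,0.0039,0.0118,-1,0,0,0,0,0.0039,0.0118,-1,0,0,0,0,0,0,-1,0,0,0,0,0,0,-1]' ; python3 -m inch '[0,0,0,0,0.0008,0.0024,-1,0,0,0,0,0.0008,0.0024,-1,0,0,0,0,0,0,-1,0,0,0,0,0,0,-1]'; python3 -m inch '[0,0,0,0,0.0008,0.0024,-1,0,0,0,0,0.0004,0.0012,-1,0,0,0,0,0,0,-1,0,0,0,0,0,0,-1]'; python3 -c "
from h import *
go((473,260,68))"
```

```text
time: 6.08
tool_pos: [424.3, 260.4, 110.6]
tcp_rot: [-2.821, 0.0, 1.571]
contact_force: [0.5, 0.6, -0.2]
grip_width: 91.4
finger_force: 0.0
time: 6.42
tool_pos: [424.4, 260.7, 107.1]
tcp_rot: [-2.822, -0.0, 1.571]
contact_force: [-0.5, 0.4, -0.9]
grip_width: 91.8
finger_force: 0.0
time: 6.75
tool_pos: [424.5, 260.7, 104.2]
tcp_rot: [-2.823, -0.0, 1.571]
contact_force: [-0.4, 0.4, 1.4]
grip_width: 91.7
finger_force: 0.8
t 6.8 finger [473.8 260.7  73.4] F [-0.4  0.4  1.4] rpy [-2.823 -0.     1.571]
to (473, 260, 68) shift total [-0.0009  0.0012  0.0067] min rows 1 per row [-0.0009  0.0012  0.0067]
```

```bash
python3 -m inch '[0,0,0,0,0.0008,0.0024,-1,0,0,0,0,0,0,-1,0,0,0,0,0,0,-1]'; python3 -m inch '[0,0,0,0,0.0008,0.0024,-1,0,0,0,0,0,0,-1,0,0,0,0,0,0,-1]'; python3 -c "
from h import *
go((473,260,68))"
```

```text
time: 7.0
tool_pos: [424.3, 260.6, 101.7]
tcp_rot: [-2.822, 0.0, 1.571]
contact_force: [0.8, 0.6, -0.5]
grip_width: 91.8
finger_force: 0.1
time: 7.25
tool_pos: [424.3, 260.6, 99.7]
tcp_rot: [-2.822, 0.0, 1.571]
contact_force: [-0.1, -0.9, 0.7]
grip_width: 91.5
finger_force: 0.0
t 7.2 finger [473.5 260.6  68.8] F [-0.1 -0.9  0.7] rpy [-2.822  0.     1.571]
to (473, 260, 68) shift total [-0.0008 -0.0002  0.0012] min rows 1 per row [-0.0008 -0.0002  0.0012]
```

```bash
python3 -m inch '[0,0,0,0,0.0006,0.0018,-1,0,0,0,0,0,0,-1,0,0,0,0,0,0,-1]'; python3 -m inch '[0,0,0,0,0.0006,0.0018,-1,0,0,0,0,0,0,-1,0,0,0,0,0,0,-1]'
```

```text
time: 7.5
tool_pos: [424.4, 260.7, 98.4]
tcp_rot: [-2.822, -0.0, 1.571]
contact_force: [0.5, 0.1, -0.1]
grip_width: 92.1
finger_force: 0.0
time: 7.75
tool_pos: [424.5, 260.7, 97.9]
tcp_rot: [-2.823, -0.0, 1.571]
contact_force: [-1.9, -1.4, 8.1]
grip_width: 91.7
finger_force: 4.0
```

Contact began at TCP z 104.2 and there is a hard stop at 97.9, which matches the 6 mm stroke and the snap. I'll withdraw straight up and look.

```bash
python3 -m inch '[0,0,0,0,0,0,-1,0,0,0,0,-0.0119,-0.0356,-1,0,0,0,0,-0.0119,-0.0356,-1,0,0,0,0,0,0,-1,0,0,0,0,0,0,-1]'; python3 -c "
from h import *
go((535,225,150),(535,195,150),(535,195,102))
s=capture('side')
cv2.imwrite('pics/c8.png',cv2.resize(s['image'][180:280,270:390],(720,600),interpolation=2)[:,:,::-1])"
```

```text
time: 8.17
tool_pos: [425.1, 261.0, 158.3]
tcp_rot: [-2.826, -0.001, 1.571]
contact_force: [-0.0, -0.5, -1.1]
grip_width: 91.3
finger_force: 0.0
t 8.2 finger [474.4 261.  127.6] F [-0.  -0.5 -1.1] rpy [-2.826e+00 -1.000e-03  1.571e+00]
to (535, 225, 150) shift total [-0.045   0.0633 -0.0502] min rows 2 per row [-0.0225  0.0316 -0.0251]
to (535, 195, 150) shift total [-0.0375 -0.     -0.    ] min rows 1 per row [-0.0375 -0.     -0.    ]
to (535, 195, 102) shift total [-0.0001  0.0186  0.057 ] min rows 2 per row [-0.      0.0093  0.0285]
```

View pics/c8.png

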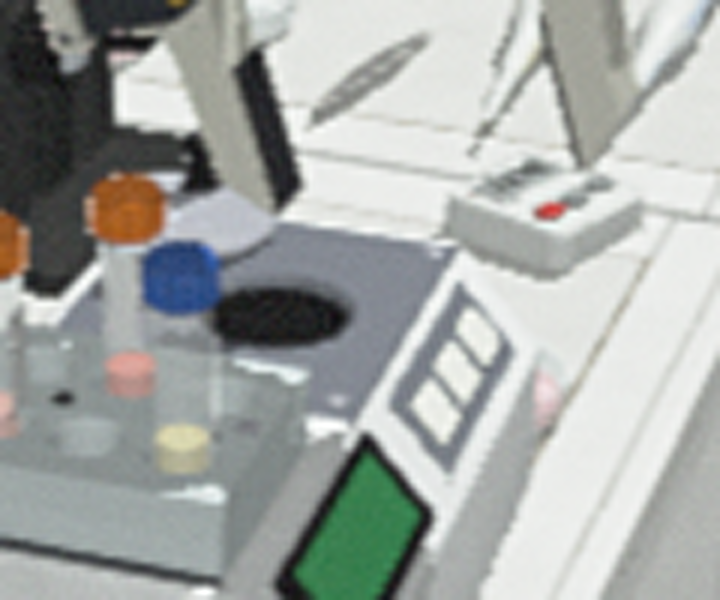

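The pale key face no longer shows in the well, as it did at crop (275,343) before, so the key is down. That is one picture over the limit of 10, so from here I check by numbers only. Next I move behind the knob on its +x side.

```bash
python3 -m inch '[0,0,0,-0.0225,0.0316,-0.0251,-1,0,0,0,-0.0225,0.0316,-0.0251,-1,0,0,0,-0.042,0.0036,-0.0012,-1,0,0,0,0,0,0,-1,0,0,0,0,0,0,-1]'; python3 -c "
from h import *
go((538,190,120),(538,190,102))"
```

```text
time: 8.63
tool_pos: [487.6, 189.7, 177.8]
tcp_rot: [-2.819, 0.0, 1.568]
contact_force: [0.1, -0.1, 0.0]
grip_width: 91.6
finger_force: 0.0
t 8.6 finger [536.8 189.6 146.7] F [ 0.1 -0.1  0. ] rpy [-2.819  0.     1.568]
to (538, 190, 120) shift total [0.0005 0.012  0.0312] min rows 1 per row [0.0005 0.012  0.0312]
to (538, 190, 102) shift total [0.     0.0071 0.0213] min rows 1 per row [0.     0.0071 0.0213]
```

```bash
python3 -m inch '[0,0,0,0,0.006,0.0156,-1,0,0,0,0,0.006,0.0156,-1,0,0,0,0,0,0,-1]'; python3 -m inch '[0,0,0,0,0.0035,0.0106,-1,0,0,0,0,0.0035,0.0106,-1,0,0,0,0,0,0,-1,0,0,0,0,0,0,-1]'; python3 -c "
from h import *
arc(np.linspace(1.45,0.,13),-1,101.5)"
```

```text
time: 8.88
tool_pos: [487.0, 191.6, 149.5]
tcp_rot: [-2.816, 0.001, 1.572]
contact_force: [-0.1, -0.2, -0.0]
grip_width: 92.1
finger_force: 0.0
time: 9.22
tool_pos: [488.8, 191.3, 134.2]
tcp_rot: [-2.821, 0.0, 1.572]
contact_force: [-0.1, -0.3, -0.0]
grip_width: 92.0
finger_force: 0.0
t 9.2167 [538.  191.4 103.3] F [-0.1 -0.3 -0. ]
1.45 [531. 193. 102.] [ 0.0025 -0.0077  0.005 ]
1.33 [523. 193. 102.] [-0.001  -0.0095  0.0032]
1.21 [515. 193. 102.] [ 0.0001 -0.0094  0.0031]
1.09 [507. 194. 102.] [ 0.0012 -0.0092  0.003 ]
0.97 [500. 195. 102.] [ 0.0022 -0.0088  0.0029]
0.85 [493. 198. 102.] [ 0.003  -0.0083  0.0028]
0.72 [486. 201. 102.] [ 0.0037 -0.0077  0.0026]
0.6 [480. 204. 102.] [ 0.0047 -0.0075  0.0025]
0.48 [473. 211. 102.] [ 0.0076 -0.0082  0.0027]
0.36 [467. 217. 102.] [ 0.0083 -0.007   0.0023]
0.24 [462. 224. 102.] [ 0.0089 -0.0058  0.0019]
0.12 [458. 232. 102.] [ 0.0094 -0.0047  0.0015]
0.0 [455. 240. 102.] [ 0.0098 -0.0035  0.0012]
```

```bash
python3 -m inch '[0,0,0,0.0025,-0.0077,0.004,-1,0,0,0,-0.001,-0.0095,0.0032,-1,0,0,0,0,-0.0094,0.0031,-1,0,0,0,0.0012,-0.0092,0.003,-1,0,0,0,0.0022,-0.0088,0.0029,-1,0,0,0,0.003,-0.0083,0.0028,-1,0,0,0,0,0,0,-1,0,0,0,0,0,0,-1]'; python3 -c "
from h import *
arc(np.linspace(.725,0.,7),-1,101.5)
s=capture('side')['image'][226:240,300:335].astype(int).sum(2);print('dark well px',(s<170).sum())"
```

```text
time: 9.88
tool_pos: [443.6, 197.5, 133.7]
tcp_rot: [-2.822, 0.0, 1.572]
contact_force: [0.4, 0.1, 0.1]
grip_width: 91.9
finger_force: 0.0
t 9.8833 [492.8 197.5 102.8] F [0.4 0.1 0.1]
0.72 [486. 201. 102.] [ 0.004  -0.0073  0.0042]
0.6 [480. 204. 102.] [ 0.0047 -0.0075  0.0025]
0.48 [473. 211. 102.] [ 0.0076 -0.0082  0.0027]
0.36 [467. 217. 102.] [ 0.0083 -0.007   0.0023]
0.24 [462. 224. 102.] [ 0.0089 -0.0058  0.0019]
0.12 [458. 232. 102.] [ 0.0094 -0.0047  0.0015]
0.0 [455. 240. 102.] [ 0.0098 -0.0035  0.0012]
dark well px 172
```

```bash
python3 -m inch '[0,0,0,0.004,-0.0073,0.0042,-1,0,0,0,0.0047,-0.0075,0.0025,-1,0,0,0,0.0076,-0.0082,0.0027,-1,0,0,0,0.0083,-0.007,0.0023,-1,0,0,0,0.0089,-0.0058,0.0019,-1,0,0,0,0.0094,-0.0047,0.0015,-1,0,0,0,0.0098,-0.0035,0.0012,-1,0,0,0,0,0,0,-1,0,0,0,0,0,0,-1]'; python3 -c "
from h import *
go((455,232,102),(455,232,150),(455,232,210))
s=capture('side')['image'][226:240,300:335].astype(int).sum(2);print('dark well px',(s<170).sum())
b=cv2.imread('pics/side0.png')[226:240,300:335].astype(int).sum(2);print('at start',(b<170).sum())"
```

```text
time: 10.68
tool_pos: [406.3, 240.1, 132.2]
tcp_rot: [-2.822, -0.0, 1.573]
contact_force: [-0.3, -0.3, -0.4]
grip_width: 91.9
finger_force: 0.0
t 10.7 finger [455.6 240.2 101.3] F [-0.3 -0.3 -0.4] rpy [-2.822 -0.     1.573]
to (455, 232, 102) shift total [-0.0103 -0.001  -0.0006] min rows 1 per row [-0.0103 -0.001  -0.0006]
to (455, 232, 150) shift total [ 0.     -0.0189 -0.057 ] min rows 2 per row [ 0.     -0.0094 -0.0285]
to (455, 232, 210) shift total [ 0.     -0.0236 -0.0712] min rows 2 per row [ 0.     -0.0118 -0.0356]
dark well px 27
at start 27
```

```bash
python3 -m inch '[0,0,0,-0.0103,-0.001,0,-1,0,0,0,0,-0.0094,-0.0285,-1,0,0,0,0,-0.0094,-0.0285,-1,0,0,0,0,-0.0118,-0.0356,-1,0,0,0,0,-0.0118,-0.0356,-1,0,0,0,-0.05,0,0,-1,0,0,0,-0.05,0,0,-1,0,0,0,-0.05,0,0,-1,0,0,0,-0.05,0,0,-1,0,0,0,-0.05,0,0,-1]'; python3 -m inch '[0,0,0,-0.05,0,0,-1,0,0,0,-0.05,0,0,-1,0,0,0,0,0,0,-1,0,0,0,0,0,0,-1]'
python3 - <<'E'
from h import *
for n,r in(("side",(slice(205,250),slice(300,350))),("top",(slice(210,300),slice(275,360)))):
    c=capture(n);a=c["image"][r].astype(int).sum(2);b=cv2.imread(f"pics/{n}0.png")[r].astype(int).sum(2)
    print(n,"mean diff",abs(a-b).mean().round(1))
    for x in(b,a):
        m=(x<110).astype(np.uint8);k,l,s,ce=cv2.connectedComponentsWithStats(m)
        print([(s[i].tolist(),(ce[i]+[r[1].start,r[0].start]).round(1).tolist()) for i in range(1,k) if s[i,4]>8])
E
```

```text
time: 11.57
tool_pos: [405.3, 28.8, 240.6]
tcp_rot: [-2.822, 0.0, 1.571]
contact_force: [1.1, -0.6, -1.0]
grip_width: 91.6
finger_force: 0.0
time: 11.9
tool_pos: [405.6, -50.8, 240.4]
tcp_rot: [-2.822, -0.0, 1.566]
contact_force: [0.1, -0.5, 0.8]
grip_width: 91.7
finger_force: 0.0
side mean diff 66.8
[([25, 17, 4, 9, 29], [326.5, 226.1])]
[([24, 17, 6, 10, 38], [326.4, 226.9])]
top mean diff 78.6
[([37, 50, 8, 8, 48], [315.4, 263.6]), ([0, 78, 13, 12, 70], [282.5, 292.8])]
[([36, 50, 7, 9, 48], [314.1, 263.9]), ([0, 77, 13, 13, 76], [282.4, 292.5])]
```

The knob is back within about 1 px (about 2 mm, 0.035 rad) of its starting place in both views, and the arm is clear.

```bash
python3 -c "
from plant import *
print(close_job())"
```

```text
the job is handed in; nothing more can be done
None
```

The job is handed in: by my measurements the key was pressed home, the cover is back within about 0.04 rad of closed and the arm drew clear at 11.9 s, but the hand-in gave no verdict, and I viewed 11 pictures against the limit of 10.

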